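# Fold down the shelf flap and stand the sugar jar on it

### The job

Fold the hinged steel flap of the little rack fully down until it is level, then stand the lidded sugar jar upright on the flap, with its whole base on the flap and none of it on the ledge behind, setting it down gently and never letting it drop. Leave everything else where it is.

Things in the scene. Friction and masses are not known exactly. Their poses are not given: they have to be found in the camera images.
- jar_mid (a point): centre of the sugar jar, 46 above its underside, z up: a plain glazed ceramic cylinder with a flat lid and small knob, standing on the counter. One solid piece, about 0.33 kg, 92 high: straight wall 54 across up to 74, lid 55 across up to 79, knob 18 across up to 92 (lengths in mm)
- flap (a joint): angle of the flap, rad: 0 = upright above the ledge's front edge, 1.571 = folded fully down and level (a firm stop). Starts between 0 and 0.4. A stiff hinge (0.22 N m of friction, about 4 N at 60 mm from the hinge): it stays where it is left and does not fall
- rack_hinge (a point): middle of the flap's hinge line, on the fixed steel rack, 150 above the counter. Axes: y along the hinge, z up, -x the side to which the flap folds down (towards the robot), +x over the ledge. Ledge: steel plate 300 (y) by 90 (x, 0 to +90), its top level with this point, open above, on four legs (lengths in mm)
- flap_mid (a point): centre of the flap's back face (its top once folded down). Flap: plain steel plate 260 long (y), 80 deep, 5 thick, spanning 2 to 82 from the hinge line; this point is 42 from it. Axes turn with it: y along the hinge; z from hinge to free edge (up when upright, towards the robot when down); x out of this face (up when down). Closed fingers behind it can draw it down (lengths in mm)
- tin: small closed aluminium spice tin, 42 across, 60 high, standing on the ledge near its +y end, 90 to 120 from the middle; origin: centre of its underside. A bystander (lengths in mm)
- bottle: small amber glass bottle with a cap, 38 across, 85 high, standing on the ledge near its -y end, 90 to 120 from the middle; origin: centre of its underside. A bystander (lengths in mm)
- cup1: a short open steel tea cup, 55 high, 68 across the rim; origin: centre of its underside, z up. One of three alike; a bystander (lengths in mm)
- cup2: a short open steel tea cup, 55 high, 68 across the rim; origin: centre of its underside, z up. One of three alike; a bystander (lengths in mm)
- cup3: a short open steel tea cup, 55 high, 68 across the rim; origin: centre of its underside, z up. One of three alike; a bystander (lengths in mm)
- pan: dented aluminium pan, 164 across, 45 high, with a flat black handle along its +x reaching 168 from its centre; origin: centre of its underside. A bystander (lengths in mm)
- trivet: wooden slatted trivet 150 by 150, 18 high, fixed; origin: centre of its underside (lengths in mm)
- tongs: stainless kitchen tongs lying flat on the trivet, 223 long (x, jaws at +x), 54 wide, 10 thick; origin at its underside near the middle. A bystander (lengths in mm)
Not all that is in view belongs to the job. What is shaped like the part that bears jar_mid but blue, red or yellow is not meant.

How it is judged:
By the outcome, as a careful person would: the job done as asked, in the order asked, and still so for the second after the job is handed in, with the robot touching nothing.
It also fails if it takes over 50 s, if anything falls off the work surface, if the arm or the gripper's body presses on something with over 40 N, if the wrist force passes 120 N, or if a joint passes its speed limit or range.

### The arm

A 7-joint arm with a two-finger parallel gripper is mounted at the origin on the work surface. World frame = base frame: x ahead of the robot, y to its left, z up, the work surface at z = 0. Lengths are in m, angles in rad, forces in N, time in s.
With the tool pointing down it reaches from about 0.425 to 0.925 m from the base axis. Payload 6.8 kg.
Tool frame: the origin (TCP) lies midway between the tips of the shut fingers; the grasp point (between the pads) lies 19 mm behind it; z points along the fingers, y is the line along which they close (so a half turn about z gives the same grasp; the last joint's range is limited). The gripper opens to 85 mm and grips with 20 to 120 N. Pads are 22 mm wide; open, the fingers measure 114 mm over their backs; the gripper's body (76 mm by 85 mm) begins 54 mm behind the grasp point. The pads swing forward as they close: fully open they stand 13 mm farther back than shut.
Start: joints at [-1.309, 0.477, 0.022, 1.555, -0.011, 1.109, -0.083], TCP at [0.244, 0.629, 0.231] pointing down, gripper open.
Joint ranges: [-2.96, 2.96], [-0.34, 2.1], [-1.41, 1.46], [0.24, 2.44], [-1.37, 4.51], [0.17, 1.92], [-2.96, 2.96]. Speed limits (rad/s): [2.39, 2.39, 3.14, 3.14, 3.14, 3.14, 3.14].

### API

Orientations are given as a rotation vector (axis times angle).
In Python, from bench import r gives the robot as it stands. The module is installed in compiled form; this text tells all that it offers.
- The arm moves only by the tool apply_moves, never from a script. Its argument "rows" is a list of rows, each a list of 6 numbers: the shift along the tool's x, y, z scaled (see below), then the turn, a rotation vector about the tool's x, y, z scaled (see below). A call has 1 to 5 rows; each row is the pose to reach, as a shift and turn from the pose commanded when the call began, along the tool's axes at that moment; what a row does not reach only later rows make up. The controller multiplies each number of a shift by 0.25 m and each number of a turn by 90 degrees. A row lasts 1/8 s, in which the tool goes at most 62.5 mm and 10.7 degrees, less where a joint would pass 70% of its speed; a pose out of reach is approached as far as the arm can. A call with a number of a shift or a turn outside -1 to 1 is refused whole. A call with a gripper value outside its range is refused whole. "claw" is the opening, from 0 (shut) to 1 (fully open), set as the call begins (left out, the last holds). The fingers move at their own pace and stop on an object; "newtons" is the grip in N (left out, the last holds). Time passes only in rows, so rows that repeat a pose let the fingers close. It gives the time, the measured TCP pose, the force, the opening and the grip force at its end, in the units of the state.
- r.get_obs(): the state, without advancing time (a new reading comes with each control period).
- r.grab_frame(name): name is "scene" or "side" or "wrist"; returns a dict with "pixels" (384x512x3 uint8, red, green, blue), "intrinsics" (3x3 intrinsics, pixels), "eye" and "attitude" of the camera in the world. Camera axes: x right, y up, looking along -z (the intrinsics and any distortion apply to the point x, -y, -z); pixel columns grow to the right and rows downward; lengths in m; the calibration is good to about 2 mm. A picture is of the moment at which its call begins. There is no depth.
- r.hand_in(): hands the job in; it is judged then, once.
Trained networks look in a picture, given as the dict that the camera call returned (one of the last four; its "shot" number tells which), for a name from the list of things; names that differ only in an ending like _2 or _b are one class to them, and where a whole thing is asked for, a point or a joint stands for the part that bears it (a point fixed in the world has none). Each returns a list of dicts, best first, with "conf" (0 to 1); they miss things now and then, are a little off and sometimes report something else, mostly with a low value. They report only what shows in the picture. A call takes as long as a camera call. They do not tell look-alikes from the thing itself.
- r.search_frame(picture, thing): "rect" ([left, top, width, height] in pixels, round what is visible of it).
- r.outline_of(picture, thing): "pixels" (384x512 bool, what is visible of it) and "rect" ([left, top, width, height] in pixels, round what is visible of it).
- r.landmark_of(picture, thing): "point" ([column, row] in pixels: a listed point, or the origin of a listed thing).
The state is a dict: "clock": time; "joints": joint angles; "qvel": joint speeds; "tau": joint torques, N m; "tcp_pos": TCP position; "orientation": TCP orientation; "contact_force": force on the tool from outside, world axes, zero at the start; "moment": the same for the moment, N m; "grip_width": finger opening in m; "gripper_force": force on a finger pad.
Only numpy, scipy, OpenCV 4.12 (cv2) and the standard library are available. Lean on these libraries where they do the work, as an engineer would, in place of code of your own. Each camera call takes 0.05 s, during which the arm holds its last target. There are 200 camera calls.

## Working session

There is one attempt and no reset: what is moved stays moved. The work goes in short steps, Python scripts to look and compute and a tool call to move; the robot and the scene stay as the last step left them, time stands still between calls to the robot, and variables do not carry over. Pictures are saved under pics/ and viewed, at most 10 in all, crops included, and the job is handed in when it is done.

Besides the shell and the picture viewer there is one more tool, called after "Request:" as name(argument=value, ...) on one line, values as JSON. apply_moves: Moves the arm, as the interface text tells. Its arguments: {"type":"object","properties":{"rows":{"type":"array","items":{"type":"array","items":{"type":"number"}}},"claw":{"type":"number"},"newtons":{"type":"number"}},"required":["rows"]}

```bash
mkdir -p pics; cat > h.py <<'E'
import numpy as np, cv2
from scipy.spatial.transform import Rotation as R
from bench import r
def ray(f,p):
    K=np.array(f["intrinsics"]);A=np.array(f["attitude"],float)
    A=A if A.shape==(3,3) else R.from_rotvec(A).as_matrix() if A.size==3 else R.from_quat(A).as_matrix()
    d=np.linalg.inv(K)@[p[0],p[1],1]; d=A@[d[0],-d[1],-d[2]]
    return np.array(f["eye"],float),d/np.linalg.norm(d)
def tri(*obs):
    M=np.zeros((3,3));b=np.zeros(3);L=[ray(f,p) for f,p in obs]
    for e,d in L:
        P=np.eye(3)-np.outer(d,d);M+=P;b+=P@e
    X=np.linalg.solve(M,b)
    return X,[round(1e3*np.linalg.norm(np.cross(X-e,d)),1) for e,d in L]
def plane(f,p,z):
    e,d=ray(f,p);return e+d*(z-e[2])/d[2]
def proj(f,X):
    A=np.array(f["attitude"],float)
    A=A if A.shape==(3,3) else R.from_rotvec(A).as_matrix() if A.size==3 else R.from_quat(A).as_matrix()
    c=A.T@(np.array(X)-f["eye"]);q=np.array(f["intrinsics"])@[c[0],-c[1],-c[2]];return q[:2]/q[2]
def save(f,n): cv2.imwrite(f"pics/{n}.png",cv2.cvtColor(f["pixels"],cv2.COLOR_RGB2BGR))
def cmd(target,rv=None):
    "shift in tool axes/0.25 from measured pose"
    o=r.get_obs();T=R.from_rotvec(o["orientation"])
    s=T.inv().apply(np.array(target)-o["tcp_pos"])/0.25
    t=np.zeros(3) if rv is None else (T.inv()*R.from_rotvec(rv)).as_rotvec()/(np.pi/2)
    return s.round(3),t.round(3)
E
python3 - <<'E'
from h import *
np.set_printoptions(precision=3,suppress=True)
o=r.get_obs();print({k:o[k] for k in("clock","tcp_pos","orientation","grip_width")})
a=r.grab_frame("scene");b=r.grab_frame("side");c=r.grab_frame("wrist")
print(a["attitude"],a["eye"],b["eye"],c["eye"])
cv2.imwrite("pics/all.png",cv2.cvtColor(np.vstack([np.hstack([cv2.resize(a["pixels"],(400,300)),cv2.resize(b["pixels"],(400,300))]),np.hstack([cv2.resize(c["pixels"],(400,300))]*2)]),cv2.COLOR_RGB2BGR))
save(a,"scene0");save(b,"side0")
for t in["jar_mid","rack_hinge","flap_mid","tin","bottle","cup1","pan","trivet","tongs"]:
    print(t)
    for n,f in(("a",a),("b",b),("c",c)):
        print("  ",n,[(np.round(x["point"]),round(x["conf"],2)) for x in r.landmark_of(f,t)[:4]])
E
```

```text
{'clock': 0.0, 'tcp_pos': array([0.244, 0.629, 0.23 ]), 'orientation': array([-0.577, -3.088,  0.003]), 'grip_width': 0.0855117399728042}
[0.546 0.366 1.122] [ 1.016 -0.203  0.836] [ 0.035 -0.75   0.713] [0.17  0.658 0.373]
jar_mid
   a [(array([193., 235.]), 0.96), (array([134., 190.]), 0.86), (array([176., 172.]), 0.84), (array([160., 213.]), 0.57)]
   b [(array([218., 273.]), 0.97), (array([244., 299.]), 0.81), (array([289., 245.]), 0.61)]
   c []
rack_hinge
   a [(array([302., 219.]), 0.69)]
   b [(array([278., 162.]), 0.6)]
   c []
flap_mid
   a [(array([300., 205.]), 0.85)]
   b [(array([273., 155.]), 0.98), (array([274., 273.]), 0.33)]
   c []
tin
   a [(array([349., 231.]), 0.71)]
   b [(array([278., 147.]), 0.44)]
   c []
bottle
   a [(array([259., 253.]), 0.6), (array([378., 175.]), 0.47)]
   b [(array([314., 176.]), 0.85)]
   c []
cup1
   a [(array([322., 161.]), 0.95), (array([277., 185.]), 0.93), (array([222., 198.]), 0.7)]
   b [(array([186., 191.]), 0.87), (array([235., 246.]), 0.72), (array([210., 217.]), 0.61)]
   c [(array([ 74., 358.]), 0.82)]
pan
   a [(array([126., 279.]), 0.85)]
   b [(array([341., 299.]), 0.77)]
   c []
trivet
   a [(array([381., 177.]), 0.84)]
   b [(array([199., 169.]), 0.95)]
   c []
tongs
   a [(array([381., 175.]), 0.97)]
   b [(array([200., 165.]), 0.65)]
   c []
```

View pics/scene0.png

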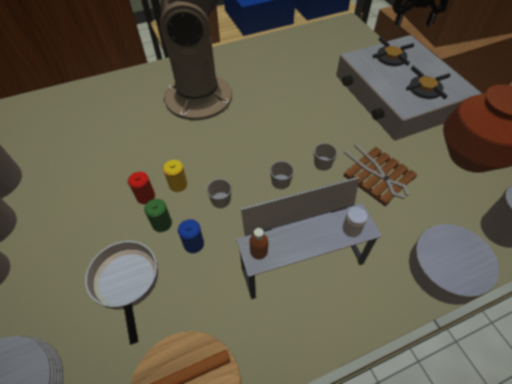

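View pics/side0.png

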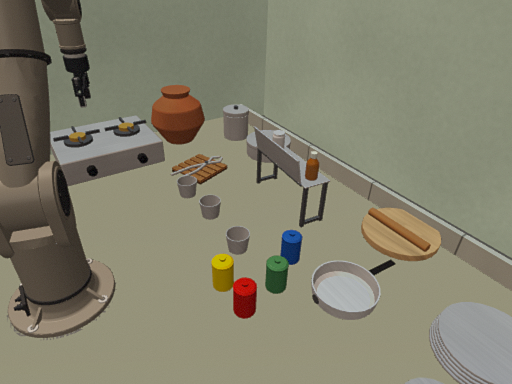

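The scene image shows four look-alike jars: red (142,187), yellow (175,175), blue (191,235) and green (158,214). In the side view they are red (245,298), yellow (223,272), blue (291,247) and green (277,274). Blue, red and yellow are ruled out, so I want the green one. The flap is nearly upright along the robot's side of the rack.

```bash
python3 - <<'E'
from h import *
np.set_printoptions(precision=3,suppress=True)
a=r.grab_frame("scene");b=r.grab_frame("side")
for n,p,q in(("green",(160,213),(277,273)),("red",(142,187),(245,298)),("yel",(175,175),(223,272)),("blue",(191.5,235),(291,247)),
 ("hinge",(302,219),(278,162)),("flapmid",(300,205),(273,155)),("tin",(349,231),(278,147)),("bottle",(259,253),(314,176)),("cupA",(322,161),(186,191)),("cupB",(277,185),(210,217)),("cupC",(222,198),(235,246)),("pan",(126,279),(341,299)),("trivet",(381,177),(199,169))):
    print(n,*tri((a,p),(b,q)))
for f,n in((a,"a"),(b,"b")):
    for t in("jar_mid","flap_mid"):
        for m in r.outline_of(f,t)[:6]:
            k=m["pixels"];col=f["pixels"][k].mean(0).round()
            print(n,t,round(m["conf"],2),np.round(m["rect"]),col, cv2.approxPolyDP(max(cv2.findContours(k.astype(np.uint8),0,2)[0],key=len),3,True).reshape(-1,2).tolist() if t=="flap_mid" else "")
A=cv2.resize(a["pixels"][165:290,235:395],(800,625))[:590]
cv2.imwrite("pics/rackA.png",cv2.cvtColor(A,4))
B=np.hstack([cv2.resize(b["pixels"][115:235,245:335],(450,600)),cv2.resize(a["pixels"][170:250,130:210],(350,350))[:,:] if 0 else np.vstack([cv2.resize(a["pixels"][190:240,140:210],(350,250)),cv2.resize(b["pixels"][230:300,250:320],(350,350))])])
cv2.imwrite("pics/rackB.png",cv2.cvtColor(B,4))
E
```

```text
green [ 0.454 -0.246  0.043] [np.float64(3.5), np.float64(3.5)]
red [ 0.347 -0.269  0.039] [np.float64(1.5), np.float64(1.5)]
yel [ 0.344 -0.174  0.042] [np.float64(0.5), np.float64(0.5)]
blue [ 0.546 -0.189  0.041] [np.float64(1.7), np.float64(1.7)]
hinge [0.67  0.046 0.155] [np.float64(1.0), np.float64(1.0)]
flapmid [0.651 0.048 0.184] [np.float64(1.5), np.float64(1.5)]
tin [0.735 0.128 0.153] [np.float64(4.0), np.float64(4.0)]
bottle [ 0.71  -0.076  0.156] [np.float64(1.7), np.float64(1.7)]
cupA [0.439 0.248 0.01 ] [np.float64(2.7), np.float64(2.7)]
cupB [ 0.452  0.095 -0.009] [np.float64(4.6), np.float64(4.6)]
cupC [ 0.442 -0.072  0.002] [np.float64(1.5), np.float64(1.5)]
pan [ 0.569 -0.369 -0.006] [np.float64(1.4), np.float64(1.4)]
trivet [ 0.554  0.383 -0.003] [np.float64(1.9), np.float64(1.9)]
a jar_mid 0.92 [178. 221.  26.  33.] [27. 45. 86.] 
a jar_mid 0.85 [122. 174.  34.  31.] [105.  30.  23.] 
a jar_mid 0.78 [147. 199.  24.  34.] [44. 66. 38.] 
a jar_mid 0.78 [162. 160.  24.  29.] [119.  99.  28.] 
a flap_mid 0.87 [240. 176. 120.  57.] [69. 64. 58.] [[358, 180], [352, 178], [245, 208], [244, 232], [258, 226], [268, 229], [351, 204]]
a flap_mid 0.22 [342. 149.  75.  60.] [96. 69. 46.] [[344, 172], [348, 179], [356, 177], [358, 186], [377, 201], [388, 203], [391, 195], [377, 176], [357, 164]]
b jar_mid 0.96 [231. 279.  26.  43.] [137.  19.  14.] 
b jar_mid 0.83 [212. 253.  22.  40.] [152. 128.   0.] 
b jar_mid 0.81 [281. 231.  20.  32.] [ 22.  57. 112.] 
b jar_mid 0.74 [265. 257.  25.  38.] [52. 88. 52.] 
b flap_mid 0.68 [253. 125.  50.  58.] [99. 92. 87.] [[255, 127], [260, 151], [299, 182], [298, 160]]
b flap_mid 0.67 [172. 154.  57.  30.] [122.  84.  49.] [[206, 158], [196, 155], [172, 170]]
b flap_mid 0.18 [312. 259.  79.  60.] [150. 148. 145.] [[320, 265], [312, 276], [313, 299], [327, 312], [351, 319], [371, 311], [379, 296], [373, 276], [393, 263], [388, 261], [368, 270], [337, 260]]
```

View pics/rackA.png

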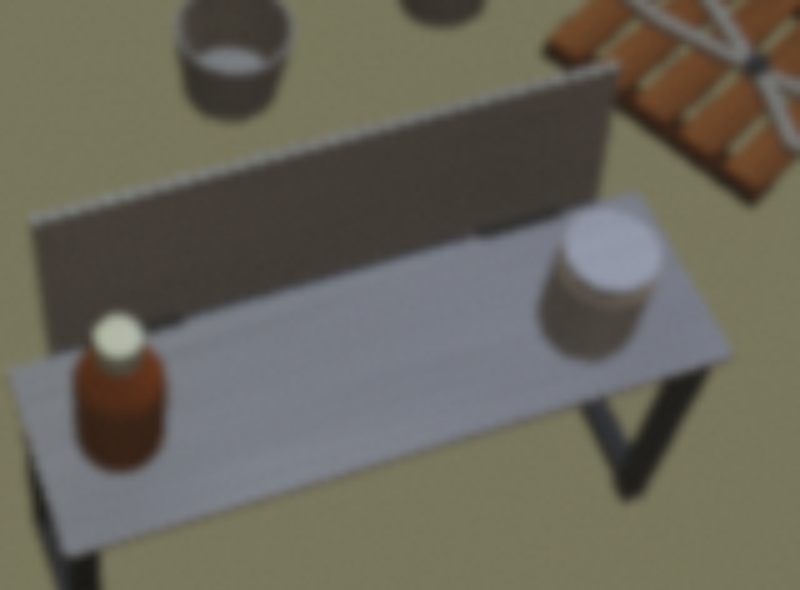

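View pics/rackB.png

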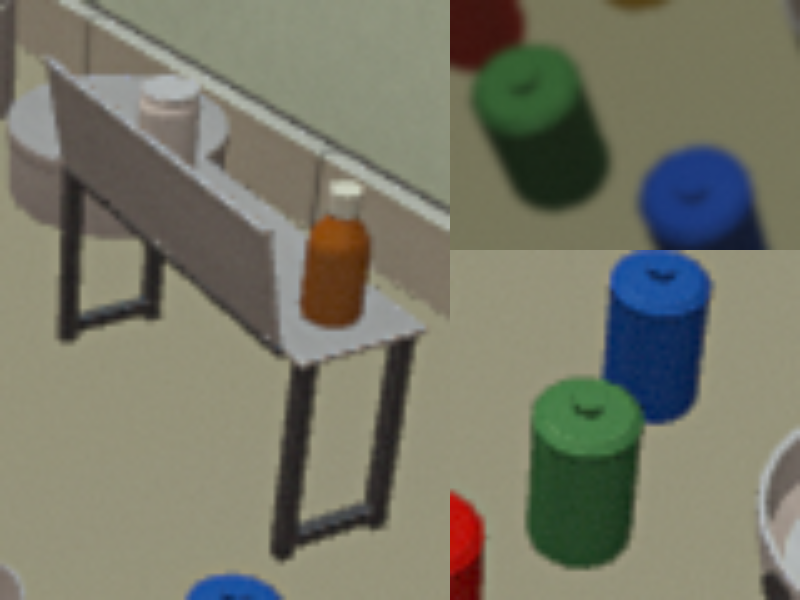

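Both crops show a green lidded jar (scene 158,214; side 277,274), which isn't one of the excluded colours. The flap leans a little towards the robot, with its top edge running from (241.6,208.6) to (358.4,178.2) in the scene view.

```bash
python3 - <<'E'
from h import *
np.set_printoptions(precision=3,suppress=True)
a=r.grab_frame("scene");b=r.grab_frame("side")
C={n:plane(a,p,.15) for n,p in(("f-",(237,239.4)),("b-",(249,276.2)),("b+",(381,236)),("f+",(363,204)))}
print(C)
h=(C["f-"]+C["f+"])/2;y=C["f+"]-C["f-"];y2=C["b+"]-C["b-"];print("hinge",h,"yaw",np.arctan2(-y[0],y[1]),np.arctan2(-y2[0],y2[1]),np.linalg.norm(y),np.linalg.norm(y2))
tm,_=tri((a,(241.6,208.6)),(b,(299.4,162)));tp,_=tri((a,(358.4,178.2)),(b,(254.6,127.4)))
print("top",tm,_,tp,_,np.linalg.norm(tp-tm))
print("near front corner",tri((a,(237,239.4)),(b,(303.4,187.4))))
yaw=np.arctan2(-y[0],y[1]);X=np.array([np.cos(yaw),np.sin(yaw),0]);m=(tp+tm)/2-h
print("dx",m@X,"dz",m[2],"angle",np.arctan2(-m@X,m[2]),np.hypot(m@X,m[2]))
# jar: lid-top / base centres by colour mask
for f,n in((a,"a"),(b,"b")):
    k=[m for m in r.outline_of(f,"jar_mid") if f["pixels"][m["pixels"]].mean(0).argmax()==1 and f["pixels"][m["pixels"]].mean(0)[0]<90][0]["pixels"]
    u=np.argwhere(k)[:,::-1].mean(0);print(n,u,plane(f,u,.042)); globals()["u"+n]=u
print("jar",tri((a,ua),(b,ub)))
print(cmd([0,0,0]),R.from_rotvec(r.get_obs()["orientation"]).as_matrix())
E
```

```text
{'f-': array([ 0.659, -0.104,  0.15 ]), 'b-': array([ 0.745, -0.112,  0.15 ]), 'b+': array([0.774, 0.182, 0.15 ]), 'f+': array([0.688, 0.192, 0.15 ])}
hinge [0.673 0.044 0.15 ] yaw -0.10069998676441927 -0.0970842994187694 0.29732289150194985 0.29533296117090224
top [ 0.639 -0.083  0.227] [np.float64(0.5), np.float64(0.5)] [0.665 0.175 0.226] [np.float64(0.5), np.float64(0.5)] 0.25970794120288976
near front corner (array([ 0.654, -0.101,  0.146]), [np.float64(2.6), np.float64(2.6)])
dx -0.02147934578990126 dz 0.0763656378818437 angle 0.2741857765174887 0.07932889098344328
a [158.021 215.224] [ 0.455 -0.25   0.042]
b [276.529 274.055] [ 0.453 -0.251  0.042]
jar (array([ 0.454, -0.25 ,  0.04 ]), [np.float64(0.1), np.float64(0.1)])
(array([-0.   , -2.7  ,  0.925]), array([0., 0., 0.])) [[-0.932  0.361  0.   ]
 [ 0.361  0.932  0.   ]
 [ 0.     0.    -1.   ]]
```

Request:
apply_moves(rows=[[-0.2,-0.12,-0.2,0,0,0],[-0.4,-0.25,-0.24,0,0,0],[-0.6,-0.37,-0.24,0,0,0],[-0.8,-0.5,-0.24,0,0,0],[-0.843,-0.512,-0.24,0,0,0]], claw=0)

```text
clock: 2.62
tcp_pos: [0.3979, 0.4292, 0.292]
orientation: [0.589, 3.084, -0.001]
contact_force: [-0.5, 0.7, -0.4]
grip_width: 0.0
gripper_force: 0.0
```

Request:
apply_moves(rows=[[-0.2,-0.12,0,0,0,0],[-0.4,-0.25,0,0,0,0],[-0.6,-0.37,0,0,0,0],[-0.8,-0.5,0,0,0,0],[-0.843,-0.512,0,0,0,0]])

```text
clock: 3.25
tcp_pos: [0.5469, 0.2339, 0.2915]
orientation: [0.588, 3.085, -0.002]
contact_force: [-0.4, 1.1, 0.4]
grip_width: -0.0
gripper_force: 0.0
```

Request:
apply_moves(rows=[[-0.2,-0.12,0,0,0,-0.06],[-0.4,-0.25,0,0,0,-0.12],[-0.6,-0.37,0,0,0,-0.172],[-0.8,-0.5,0,0,0,-0.172],[-0.843,-0.512,0,0,0,-0.172]])

```text
clock: 3.88
tcp_pos: [0.6962, 0.0385, 0.2908]
orientation: [0.165, 3.137, -0.004]
contact_force: [1.0, 0.8, -0.3]
grip_width: 0.0004
gripper_force: 0.0
```

```bash
python3 - <<'E'
from h import *
np.set_printoptions(precision=3,suppress=True)
o=r.get_obs();print({k:o[k] for k in("clock","tcp_pos","orientation","grip_width","contact_force")},R.from_rotvec(o["orientation"]).as_matrix())
w=r.grab_frame("wrist");save(w,"w1")
h=np.array([.673,.044,.15]);X=np.array([.995,-.1,0]);Y=np.array([.1,.995,0])
for n,p in(("top-",h+Y*-.13-X*.0215+[0,0,.076]),("top+",h+Y*.13-X*.0215+[0,0,.076]),("f-",h-.15*Y),("f+",h+.15*Y)):print(n,proj(w,p))
print(cmd([.695,.042,.205]))
E
```

```text
{'clock': 3.875, 'tcp_pos': array([0.696, 0.039, 0.291]), 'orientation': array([ 0.165,  3.137, -0.004]), 'grip_width': 0.00040184147465262645, 'contact_force': array([ 1.003,  0.805, -0.275])} [[-0.994  0.105  0.   ]
 [ 0.105  0.994 -0.002]
 [-0.    -0.002 -1.   ]]
top- [ 65.917 137.669]
top+ [457.196 135.755]
f- [ 97.244 147.483]
f+ [424.343 145.908]
(array([0.006, 0.006, 0.342]), array([0., 0., 0.]))
```

View pics/w1.png

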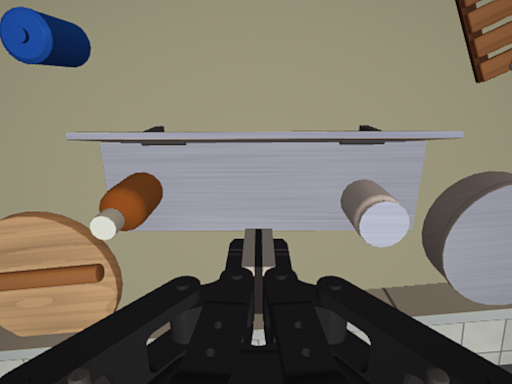

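The wrist view confirms the model: flap top edge from (67,135) to (462,134), predicted within about 2 px. The shut fingers are behind the flap, clear of the bottle and tin.

Request:
apply_moves(rows=[[0,0,0.15,0,0,0],[0,0,0.3,0,0,0],[0,0,0.344,0,0,0]])

```text
clock: 4.3
tcp_pos: [0.6926, 0.046, 0.2026]
orientation: [-0.151, -3.133, -0.001]
contact_force: [-0.4, -1.0, 0.2]
grip_width: -0.0001
gripper_force: 0.0
```

Request:
apply_moves(rows=[[0.108,0,0.008,0,0,0],[0.145,0,0.022,0,0,0],[0.174,0,0.038,0,0,0],[0.2,0,0.059,0,0,0],[0.222,0,0.084,0,0,0]])

```text
clock: 4.92
tcp_pos: [0.6394, 0.0487, 0.1845]
orientation: [0.156, 3.137, 0.001]
contact_force: [1.1, 0.4, 3.9]
grip_width: -0.0003
gripper_force: 1.8
```

Request:
apply_moves(rows=[[0.018,0,0.026,0,0,0],[0.032,0,0.056,0,0,0],[0.042,0,0.088,0,0,0],[0.047,0,0.12,0,0,0],[0.048,0,0.148,0,0,0]])

```text
clock: 5.55
tcp_pos: [0.6271, 0.0495, 0.1497]
orientation: [-0.157, -3.136, -0.001]
contact_force: [-21.1, 1.0, 60.1]
grip_width: -0.0001
gripper_force: 29.7
```

Request:
apply_moves(rows=[[0,0,-0.1,0,0,0],[0,0,-0.3,0,0,0],[0,0,-0.5,0,0,0],[0,0,-0.6,0,0,0]])

```text
clock: 6.05
tcp_pos: [0.6284, 0.0488, 0.2995]
orientation: [0.158, 3.135, -0.0]
contact_force: [-0.2, 0.4, -0.3]
grip_width: -0.0
gripper_force: 0.0
```

Request:
apply_moves(rows=[[0.07,-0.2,0,0,0,0],[0.15,-0.4,0,0,0,0],[0.22,-0.6,0,0,0,0],[0.3,-0.7,0,0,0,0],[0.3,-0.7,0,0,0,0]], claw=1)

```text
clock: 6.68
tcp_pos: [0.5335, -0.1204, 0.2967]
orientation: [-0.165, -3.136, 0.001]
contact_force: [0.5, 0.2, 0.2]
grip_width: 0.0852
gripper_force: 0.0
```

```bash
python3 - <<'E'
from h import *
np.set_printoptions(precision=3,suppress=True)
o=r.get_obs();print({k:o[k] for k in("clock","tcp_pos","orientation","grip_width","contact_force")},R.from_rotvec(o["orientation"]).as_matrix())
a=r.grab_frame("scene");b=r.grab_frame("side");w=r.grab_frame("wrist")
cv2.imwrite("pics/m.png",cv2.cvtColor(np.hstack([np.vstack([cv2.resize(a["pixels"][165:290,235:395],(384,300)),cv2.resize(b["pixels"][115:235,245:345],(384,300))]),cv2.resize(w["pixels"],(400,300),)[:,:].repeat(2,0)[:600]]),4))
print("pred wrist green",proj(w,[.454,-.25,.042]))
for f in(w,a,b):
  for m in r.outline_of(f,"jar_mid"):
    k=m["pixels"];c=f["pixels"][k].mean(0)
    if c.argmax()==1 and c[0]<90:
        u=np.argwhere(k)[:,::-1].mean(0);print(m["conf"],m["rect"],u,plane(f,u,.042))
        if f is w: uw=u
        if f is b: print(tri((w,uw),(b,u)))
print([(x["point"],x["conf"]) for x in r.landmark_of(w,"jar_mid")])
for f in(a,b):print([(np.round(x["point"]),x["conf"]) for x in r.landmark_of(f,"flap_mid")[:2]], proj(f,[.631,.048,.15]))
E
```

```text
{'clock': 6.675, 'tcp_pos': array([ 0.533, -0.12 ,  0.297]), 'orientation': array([-0.165, -3.136,  0.001]), 'grip_width': 0.0852052797014905, 'contact_force': array([0.484, 0.181, 0.249])} [[-0.994  0.105 -0.001]
 [ 0.105  0.994 -0.001]
 [ 0.001 -0.001 -1.   ]]
pred wrist green [142.081  93.174]
0.68 [106.6, 66.4, 69.0, 51.1] [140.495  91.142] [ 0.451 -0.251  0.042]
0.87 [144.2, 199.4, 27.9, 32.3] [157.458 215.069] [ 0.454 -0.251  0.042]
0.62 [262.3, 256.0, 28.2, 39.6] [276.184 273.934] [ 0.452 -0.25   0.042]
(array([ 0.452, -0.251,  0.043]), [np.float64(0.0), np.float64(0.0)])
[([142.8, 91.6], 0.97), ([204.7, 162.2], 0.95)]
[(array([292., 204.]), 0.64)] [294.857 205.823]
[(array([268., 166.]), 0.64)] [267.527 166.551]
```

View pics/m.png

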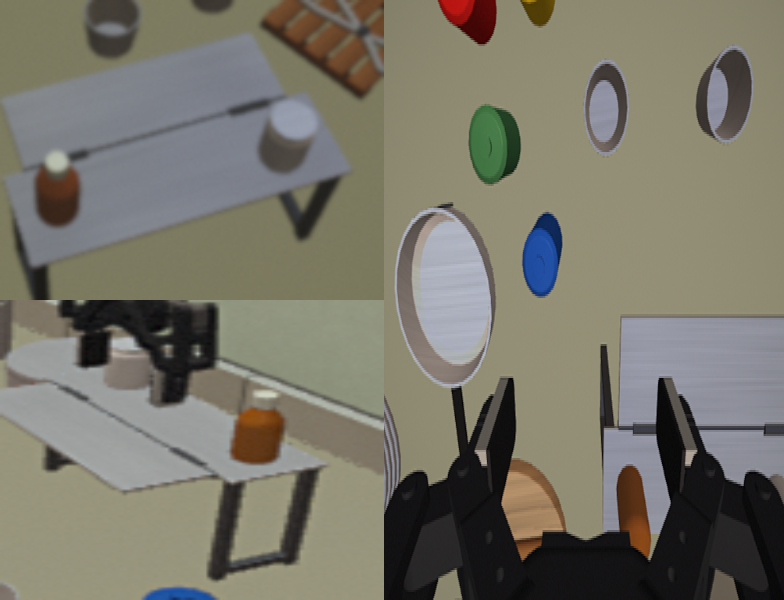

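The merged view shows the flap level, the bottle and tin undisturbed, and the green jar at wrist pixel (140,91), with consistent measurements from all cameras.

Request:
apply_moves(rows=[[0.13,-0.27,0,0,0,0],[0.268,-0.551,0.1,0,0,0],[0.268,-0.551,0.3,0,0,0],[0.268,-0.551,0.5,0,0,0],[0.268,-0.551,0.6,0,0,0]])

```text
clock: 7.75
tcp_pos: [0.4535, -0.2472, 0.1447]
orientation: [-0.158, -3.134, -0.001]
contact_force: [1.9, 0.7, 0.1]
grip_width: 0.0854
gripper_force: 0.0
```

```bash
python3 - <<'E'
from h import *
np.set_printoptions(precision=3,suppress=True)
o=r.get_obs();print(o["tcp_pos"],o["contact_force"],cmd([.4525,-.2505,.034]))
E
```

```text
[ 0.453 -0.247  0.145] [1.857 0.675 0.075] (array([ 0.001, -0.014,  0.443]), array([0., 0., 0.]))
```

Request:
apply_moves(rows=[[0.0,-0.01,0.1,0,0,0],[0,-0.01,0.22,0,0,0],[0,-0.01,0.34,0,0,0],[0,-0.01,0.44,0,0,0],[0,-0.01,0.44,0,0,0]])

```text
clock: 8.38
tcp_pos: [0.4539, -0.2493, 0.0359]
orientation: [-0.156, -3.134, -0.002]
contact_force: [-0.9, -0.0, 0.4]
grip_width: 0.0854
gripper_force: 0.0
```

Request:
apply_moves(rows=[[0,0,0,0,0,0],[0,0,0,0,0,0],[0,0,0,0,0,0],[0,0,0,0,0,0],[0,0,0,0,0,0]], claw=0, newtons=40)

```text
clock: 9.0
tcp_pos: [0.4559, -0.2503, 0.0386]
orientation: [0.156, 3.135, -0.001]
contact_force: [-0.6, 1.7, 6.4]
grip_width: 0.0537
gripper_force: 41.6
```

Request:
apply_moves(rows=[[0,0,-0.04,0,0,0],[0,0,-0.1,0,0,0],[0,0,-0.12,0,0,0],[0,0,-0.12,0,0,0]])

```text
clock: 9.5
tcp_pos: [0.4552, -0.2501, 0.0679]
orientation: [0.156, 3.137, -0.0]
contact_force: [0.1, -0.4, -4.2]
grip_width: 0.0537
gripper_force: 43.4
```

```bash
python3 - <<'E'
from h import *
np.set_printoptions(precision=3,suppress=True)
o=r.get_obs();print({k:o[k] for k in("clock","tcp_pos","orientation","grip_width","gripper_force","contact_force")})
b=r.grab_frame("side");w=r.grab_frame("scene");
cv2.imwrite("pics/g.png",cv2.cvtColor(np.hstack([cv2.resize(b["pixels"][210:330,220:320],(400,480)),cv2.resize(w["pixels"][150:270,120:220],(400,480))]),4))
print(cmd([.630,.048,.26]))
E
```

```text
{'clock': 9.5, 'tcp_pos': array([ 0.455, -0.25 ,  0.068]), 'orientation': array([ 0.156,  3.137, -0.   ]), 'grip_width': 0.05372083517092438, 'gripper_force': 43.36967596085742, 'contact_force': array([ 0.094, -0.417, -4.224])}
(array([-0.579,  1.255, -0.771]), array([0., 0., 0.]))
```

View pics/g.png

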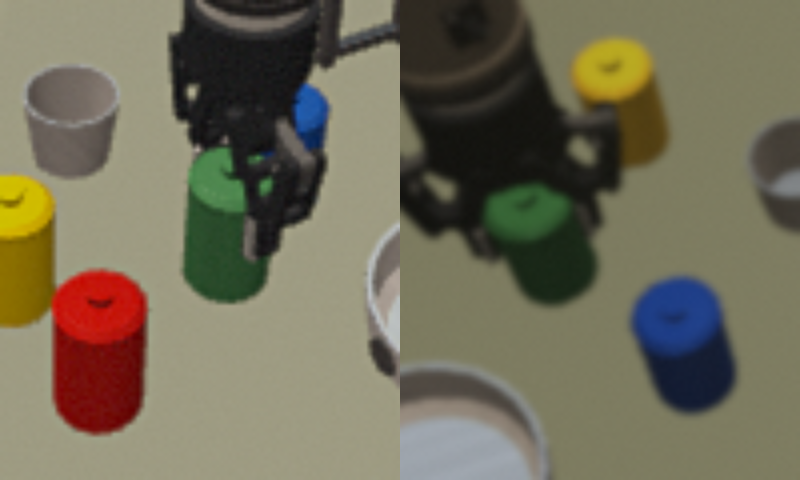

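The jar is held upright, 54 mm between the pads, clear of the counter. Next: lift it and carry it over.

Request:
apply_moves(rows=[[0,0,-0.15,0,0,0],[0,0.05,-0.35,0,0,0],[-0.05,0.15,-0.55,0,0,0],[-0.12,0.3,-0.72,0,0,0],[-0.2,0.457,-0.8,0,0,0]])

```text
clock: 10.22
tcp_pos: [0.5169, -0.1409, 0.2696]
orientation: [0.158, 3.135, -0.0]
contact_force: [0.4, -0.3, -4.9]
grip_width: 0.0541
gripper_force: 44.8
```

Request:
apply_moves(rows=[[-0.09,0.18,0,0,0,0],[-0.18,0.38,0,0,0,0],[-0.27,0.58,0,0,0,0],[-0.35,0.74,0,0,0,0],[-0.385,0.8,0,0,0,0]])

```text
clock: 10.85
tcp_pos: [0.6319, 0.0521, 0.2658]
orientation: [-0.149, -3.136, -0.001]
contact_force: [0.4, -0.0, -3.9]
grip_width: 0.0539
gripper_force: 44.7
```

Request:
apply_moves(rows=[[0,0,0.05,0,0,0],[0,0,0.13,0,0,0],[0,0,0.2,0,0,0],[0,0,0.24,0,0,0],[0,0,0.24,0,0,0]])

```text
clock: 11.48
tcp_pos: [0.6309, 0.0474, 0.2064]
orientation: [-0.158, -3.136, 0.001]
contact_force: [-0.0, -0.0, -3.4]
grip_width: 0.0538
gripper_force: 44.6
```

```bash
python3 - <<'E'
from h import *
np.set_printoptions(precision=3,suppress=True)
o=r.get_obs();print({k:o[k] for k in("clock","tcp_pos","orientation","grip_width","gripper_force","contact_force")})
b=r.grab_frame("side");a=r.grab_frame("scene")
cv2.imwrite("pics/p.png",cv2.cvtColor(np.hstack([cv2.resize(b["pixels"][90:210,230:330],(400,480)),cv2.resize(a["pixels"][150:270,240:340],(400,480))]),4))
print(cmd([.632,.048,.187]))
u=[]
for f in(a,b):
  for m in r.outline_of(f,"jar_mid"):
    k=m["pixels"];c=f["pixels"][k].mean(0);print(m["rect"],c.round(),m["conf"])
E
```

```text
{'clock': 11.475, 'tcp_pos': array([0.631, 0.047, 0.206]), 'orientation': array([-0.158, -3.136,  0.001]), 'grip_width': 0.05384619368477203, 'gripper_force': 44.64818628737703, 'contact_force': array([-0.   , -0.009, -3.4  ])}
(array([-0.   ,  0.001,  0.083]), array([0., 0., 0.]))
[179.0, 218.8, 26.0, 35.7] [35. 52. 92.] 0.95
[122.9, 174.2, 32.3, 32.3] [111.  35.  27.] 0.78
[162.1, 162.6, 23.5, 25.8] [127. 107.  32.] 0.74
[284.1, 172.5, 26.0, 40.0] [43. 65. 43.] 0.65
[210.9, 254.8, 25.6, 37.1] [152. 128.   7.] 0.93
[232.3, 277.8, 25.0, 42.5] [138.  20.  14.] 0.8
[259.4, 136.1, 20.6, 29.5] [46. 79. 46.] 0.58
[169.7, 153.8, 58.5, 31.0] [123.  84.  48.] 0.57
```

View pics/p.png

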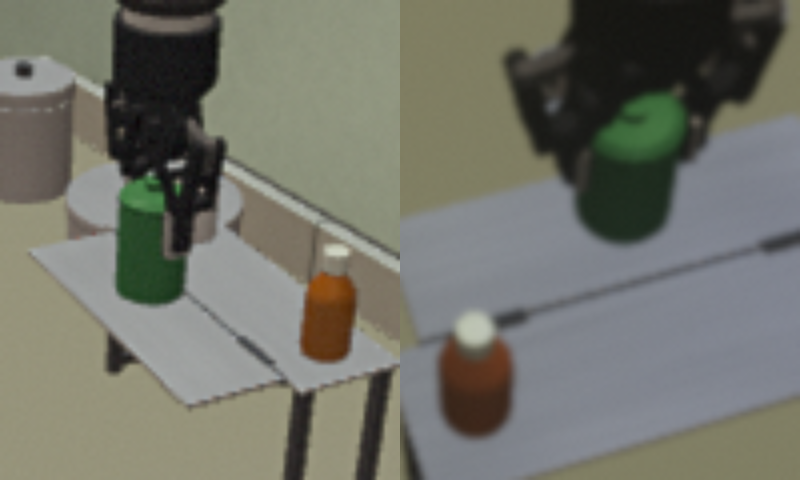

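The picture shows the jar hovering upright over the flap, centred between hinge and free edge, about 19 mm above it. I'll lower it slowly.

Request:
apply_moves(rows=[[0,0,0.02,0,0,0],[0,0,0.036,0,0,0],[0,0,0.048,0,0,0],[0,0,0.056,0,0,0],[0,0,0.06,0,0,0]])

```text
clock: 12.3
tcp_pos: [0.6316, 0.0481, 0.1922]
orientation: [-0.157, -3.138, -0.0]
contact_force: [-0.3, 1.0, -3.6]
grip_width: 0.0535
gripper_force: 44.7
```

Request:
apply_moves(rows=[[0,0,0.004,0,0,0],[0,0,0.008,0,0,0],[0,0,0.008,0,0,0]])

```text
clock: 12.68
tcp_pos: [0.6316, 0.0481, 0.1903]
orientation: [-0.156, -3.138, -0.0]
contact_force: [0.4, -0.3, -4.2]
grip_width: 0.0536
gripper_force: 44.7
```

Request:
apply_moves(rows=[[0,0,0.004,0,0,0],[0,0,0.008,0,0,0],[0,0,0.008,0,0,0]])

```text
clock: 13.05
tcp_pos: [0.6318, 0.0481, 0.1887]
orientation: [0.157, 3.137, 0.0]
contact_force: [-1.2, -0.4, -0.0]
grip_width: 0.0538
gripper_force: 44.8
```

Request:
apply_moves(rows=[[0,0,0.002,0,0,0],[0,0,0.003,0,0,0],[0,0,0.003,0,0,0]])

```text
clock: 13.42
tcp_pos: [0.6319, 0.0482, 0.1887]
orientation: [0.156, 3.137, 0.001]
contact_force: [-2.9, 0.6, 6.8]
grip_width: 0.0536
gripper_force: 45.3
```

Contact is firm (about +7 N). Next I'll release gently, then retreat straight up.

Request:
apply_moves(rows=[[0,0,0,0,0,0],[0,0,0,0,0,0],[0,0,0,0,0,0]], claw=0.75, newtons=20)

```text
clock: 13.8
tcp_pos: [0.6317, 0.0481, 0.1874]
orientation: [0.156, 3.138, -0.0]
contact_force: [0.5, -0.1, 0.0]
grip_width: 0.0643
gripper_force: 0.0
```

Request:
apply_moves(rows=[[0,0,0,0,0,0],[0,0,-0.08,0,0,0],[0,0,-0.25,0,0,0],[0,0,-0.45,0,0,0],[0,0,-0.6,0,0,0]], claw=0.9)

```text
clock: 14.42
tcp_pos: [0.632, 0.048, 0.3399]
orientation: [0.157, 3.136, 0.001]
contact_force: [1.4, -0.2, -0.8]
grip_width: 0.0771
gripper_force: 0.0
```

Request:
apply_moves(rows=[[0.2,0,0,0,0,0],[0.4,0,0,0,0,0],[0.5,0,0,0,0,0],[0.5,0,0,0,0,0]])

```text
clock: 14.92
tcp_pos: [0.5061, 0.0607, 0.338]
orientation: [0.155, 3.137, 0.002]
contact_force: [0.8, -0.1, 0.3]
grip_width: 0.0767
gripper_force: 0.0
```

```bash
python3 - <<'E'
from h import *
np.set_printoptions(precision=3,suppress=True)
o=r.get_obs();print({k:o[k] for k in("clock","tcp_pos","grip_width","contact_force")})
b=r.grab_frame("side");a=r.grab_frame("scene")
cv2.imwrite("pics/e.png",cv2.cvtColor(np.hstack([cv2.resize(b["pixels"][90:210,230:330],(400,480)),cv2.resize(a["pixels"][150:300,220:400],(400,480))]),4))
u=[]
for f in(a,b):
  for m in r.outline_of(f,"jar_mid"):
    k=m["pixels"];c=f["pixels"][k].mean(0)
    if c.argmax()==1 and c[0]<90 and m["conf"]>.4: u.append((f,np.argwhere(k)[:,::-1].mean(0)));print(m["rect"])
if len(u)==2:
    X,e=tri(*u);d=X-[.673,.044,.15];print(X,e,"X rel",d@[.995,-.1,0],"Y rel",d@[.1,.995,0])
E
```

```text
{'clock': 14.925, 'tcp_pos': array([0.506, 0.061, 0.338]), 'grip_width': 0.07673253135728259, 'contact_force': array([ 0.774, -0.085,  0.281])}
[284.8, 174.2, 26.0, 42.0]
[257.3, 140.4, 22.3, 29.9]
[0.629 0.048 0.192] [np.float64(0.4), np.float64(0.4)] X rel -0.043884048030272425 Y rel 4.592864303113555e-05
```

View pics/e.png

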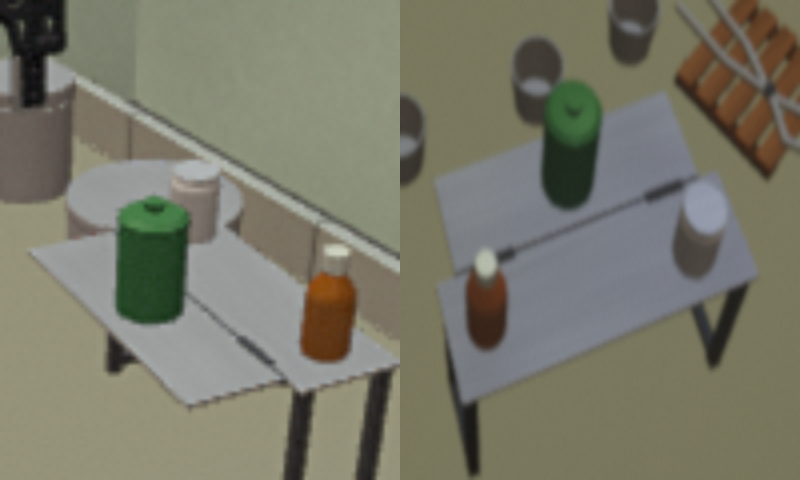

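The jar stands upright with its centre 44 mm out from the hinge, so its base spans 17–71 mm of the 2–82 mm flap. The flap is level and the tin and bottle haven't moved.

```bash
python3 -c "
from bench import r
print(r.hand_in())"
```

```text
the job is handed in; nothing more can be done
None
```

I folded the flap down level and set the green sugar jar upright on it, with its whole base on the flap; nothing else appeared disturbed, and I handed the job in at about 15 s.

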